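# Re-register a crooked blank in the drilling jig and lock the toggle clamp

### The job

The MDF blank in the drilling jig was clamped crooked. Flip the toggle clamp fully open, push the blank flush against both the back fence and the end stop while the clamp is open, then flip the clamp back over so that it locks the blank there. Leave the other things on the bench and the jig where they are.

Things in the scene. Friction and masses are not known exactly. Their poses are not given: they have to be found in the camera images.
- jig: (all sizes here in mm) drilling jig, fixed: dark wooden board 240 (x) x 420 (y) x 18 thick; origin at the centre of its underside. Its x points away from the robot (turned by up to 0.25 rad), y to the left, z up. An aluminium fence, 20 thick, runs along y, stands 15 above the board's top; its working face looks to -x and lies at x = +30. Behind it (+x) stands the toggle clamp.
- end_stop: aluminium end stop, fixed on the board in front of the left part of the fence, axes parallel to the jig's: a block 80 (x: -45 to +35) x 25 (y: 0 to +25) x 15 high (screw head to 20). Origin on the board's top at its working face, which looks to -y. The fence's face lies at x = +35 in this frame. A blank that is fully home has its origin at (0, -100, 0) in this frame, axes parallel.
- blank: MDF blank, loose, 70 (x) x 200 (y) x 18 thick, about 190 g, lying flat on the board; origin at the centre of its underside, long side along y.
- clamp_hinge (a point): hinge pin of the toggle clamp, fixed, 40 above the board's top, 45 behind the fence's face; axis along the jig's y; the point's axes are parallel to the jig's.
- clamp (a joint): toggle clamp, one rigid bell-crank on the hinge pin. rad: about 0 = locked (80 long arm level towards jig -x, its rubber foot pressing on an 18 thick blank, handle leaning 0.70 from upright towards -x); 1.4 = fully open (arm up, handle leaning 0.70 towards +x). Over-centre: the heavy ball makes it fall to either end, dead point near 0.8; 3 N at the ball flips it. Empty, it shuts to -0.08.
- clamp_ball (a point): centre of the steel ball, diameter 34, at the end of the clamp's handle, 110 from the hinge pin; it turns with the handle.
- sanding_block: bystander: cork sanding block 45 x 70 x 28 high, on the board behind the fence; origin at the centre of its underside
- dowel_pot: bystander: small open steel pot, diameter 52, 45 high, on the board behind the fence; origin at the centre of its underside
- filler_tub: bystander: closed white tub, 105 x 105 x 72 high, on the table; origin at the centre of its underside
- tape_roll: bystander: roll of paper tape lying flat, diameter 100, 25 high, on the table; origin at the centre of its underside
- offcut: bystander: spare MDF offcut 90 x 60 x 18, on the table, not the blank; origin at the centre of its underside
- putty_knife: bystander: putty knife about 200 long lying on the table
Not all that is in view belongs to the job. What is shaped like the blank but purple or yellow is not meant.

How it is judged:
On the way, in this order (a step that is already met when the one before it is completed fails the run):
1. the clamp is flipped fully open (its joint above 1.25 rad) (value of joint clamp above 1.25 rad), for 0.2 s.
2. with the clamp still open, the blank is home: within 2.5 mm of touching the fence and the end stop, square within 0.02 rad, flat on the board (x of blank in the frame of end_stop between -0.0025 and 0.0025 m and y of blank in the frame of end_stop between -0.1025 and -0.0975 m and z of blank in the frame of end_stop between -0.003 and 0.003 m and angle between the y axis of blank and the y axis of end_stop, either way round below 0.02 rad and linear speed of blank below 0.01 m/s and value of joint clamp above 1.25 rad), for 0.2 s.
At the end, for the whole second after the job is handed in: The blank lies flat on the board and at rest, within 2.5 mm of touching both the fence and the end stop and square to them within 0.02 rad, and the clamp is locked down on it (joint between -0.05 and 0.05 rad, at rest) (x of blank in the frame of end_stop between -0.0025 and 0.0025 m and y of blank in the frame of end_stop between -0.1025 and -0.0975 m and z of blank in the frame of end_stop between -0.003 and 0.003 m and angle between the y axis of blank and the y axis of end_stop, either way round below 0.02 rad and linear speed of blank below 0.01 m/s and value of joint clamp between -0.05 and 0.05 rad and velocity of joint clamp between -0.1 and 0.1 rad/s).
It fails at once if a bystander was moved more than 30 mm (distance of any of sanding_block, dowel_pot, filler_tub, tape_roll, offcut, putty_knife from where it was at the start of the episode above 0.03 m).
It also fails if it takes over 70 s, if anything falls off the work surface, if the arm or the gripper's body presses on something with over 40 N, if the wrist force passes 120 N, or if a joint passes its speed limit or range.

### The arm

A 6-joint arm with a two-finger parallel gripper is mounted at the origin on the work surface. World frame = base frame: x ahead of the robot, y to its left, z up, the work surface at z = 0. Lengths are in m, angles in rad, forces in N, time in s.
With the tool pointing down it reaches from about 0.375 to 0.9 m from the base axis. Payload 3.1 kg.
Tool frame: the origin (TCP) lies between the finger pads; the fingertips stand 17 mm ahead of it and the grasp point (between the pads) lies 2 mm behind it (robot.nose_length is the distance from the TCP to the fingertips, in m); z points along the fingers, y is the line along which they close (so a half turn about z gives the same grasp; the last joint's range is limited). The gripper opens to 87 mm and grips with 3 to 60 N. Pads are 19 mm wide; open, the fingers measure 117 mm over their backs; the gripper's body (75 mm by 190 mm) begins 51 mm behind the grasp point.
Start: joints at [-1.286, 0.527, 1.433, -0, 1.181, -0.178], TCP at [0.279, -0.559, 0.208] pointing down, gripper open.
Joint ranges: [-3.08, 3.08], [-0.75, 2.2], [0.22, 2.44], [-1.43, 4.57], [0, 2.65], [-2.85, 2.85]. Speed limits (rad/s): [2.79, 2.79, 3.14, 3.14, 3.14, 3.14].

### API

Orientations are given as a unit quaternion [x, y, z, w].
In Python, from rig import robot, cams gives the robot as it stands.
- The arm moves only by the shell command python3 -m pendant 'ROWS' [FORCE]. ROWS is JSON, a list of rows, each an object with "jaw": the opening, from 0 (shut) to 1 (fully open); "linear": the shift along the tool's x, y, z in cm, a list of three; "twist": the turn about the tool's z in degrees. A call has 1 to 12 rows; each row shifts and turns the commanded pose from where the row before left it, along the tool's axes as they then stand; what a row does not reach is not made up. A row lasts 1/12 s, in which the tool goes at most 41.7 mm and 7.16 degrees, less where a joint would pass 70% of its speed; a pose out of reach is approached as far as the arm can. A call is refused whole if a number of a shift passes 4.17 or a number of a turn 7.16, either way. A call with a gripper value outside its range is refused whole. The fingers move at their own pace and stop on an object; FORCE is the grip in N (left out, the last holds). Time passes only in rows, so rows that do not move let the fingers close. It gives the time, the measured TCP pose, the force, the opening and the grip force at its end, in the units of the state.
- robot.get_obs(): the state, without advancing time (a new reading comes with each control period).
- cams.camera(name): name is "scene" or "top" or "wrist"; returns a dict with "color" (384x512x3 uint8, blue, green, red), "depth" (384x512 float32, m along the optical axis (not along the pixel's ray), 0 where there is no reading), "fov_y" (degrees; the focal length in pixels is half the picture's height over the tangent of half this angle, whatever the lens; pixels are square), "cx", "cy" (the principal point, pixels), "view" (4x4, takes a point from world to camera coordinates). Camera axes: x right, y down, z forward; pixel columns grow to the right and rows downward; lengths in m; the calibration is good to about 2 mm. A picture is of the moment at which its call begins.
- robot.hand_in(): hands the job in; it is judged then, once.
The state is a dict: "time": time; "q": joint angles; "joint_velocities": joint speeds; "joint_torque": joint torques, N m; "position": TCP position; "tool_rot": TCP orientation; "ft_force": force on the tool from outside, world axes, zero at the start; "moment": the same for the moment, N m; "grip_width": finger opening in m; "grip_force": force on a finger pad.
Only numpy, scipy, OpenCV 4.12 (cv2) and the standard library are available. Lean on these libraries where they do the work, as an engineer would, in place of code of your own. Each camera call takes 0.05 s, during which the arm holds its last target. There are 200 camera calls.

## Working session

There is one attempt and no reset: what is moved stays moved. The work goes in short steps, Python scripts to look and compute and a shell command to move; the robot and the scene stay as the last step left them, time stands still between calls to the robot, and variables do not carry over. Pictures are saved under pics/ and viewed, at most 10 in all, crops included, and the job is handed in when it is done.

```bash
ls; mkdir -p pics
python3 - <<'E'
from rig import robot,cams
import cv2,numpy as np
o=robot.get_obs();print(o['time'],o['position'],o['tool_rot'])
ims=[]
for n in("scene","top"):
    c=cams.camera(n);np.savez(f"pics/{n}0.npz",**c);ims.append(c['color']);print(n,c['fov_y'],c['cx'],c['cy'],c['view'].round(3).tolist())
    cv2.imwrite(f"pics/{n}0.png",cv2.resize(c['color'],(800,600)))
E
```

```text
pics
0.0 [ 0.27886798 -0.55849098  0.2074738 ] [ 9.73348624e-01  2.29327920e-01 -3.22893235e-05 -1.07702099e-03]
scene 42.322791012612896 257.29335163950753 190.6485426077416 [[-0.765, 0.644, -0.004, 0.344], [0.485, 0.571, -0.662, -0.166], [-0.424, -0.508, -0.749, 2.047], [0.0, 0.0, 0.0, 1.0]]
top 50.072427285222254 258.67063970173336 189.682958122518 [[0.015, -1.0, 0.02, -0.013], [-0.988, -0.018, -0.15, 0.469], [0.151, -0.018, -0.988, 1.316], [0.0, 0.0, 0.0, 1.0]]
```

View pics/top0.png

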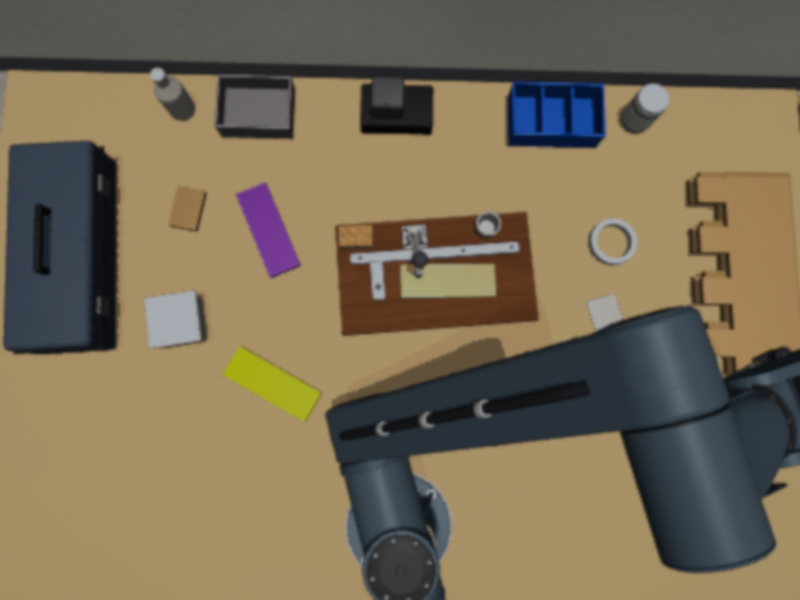

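View pics/scene0.png

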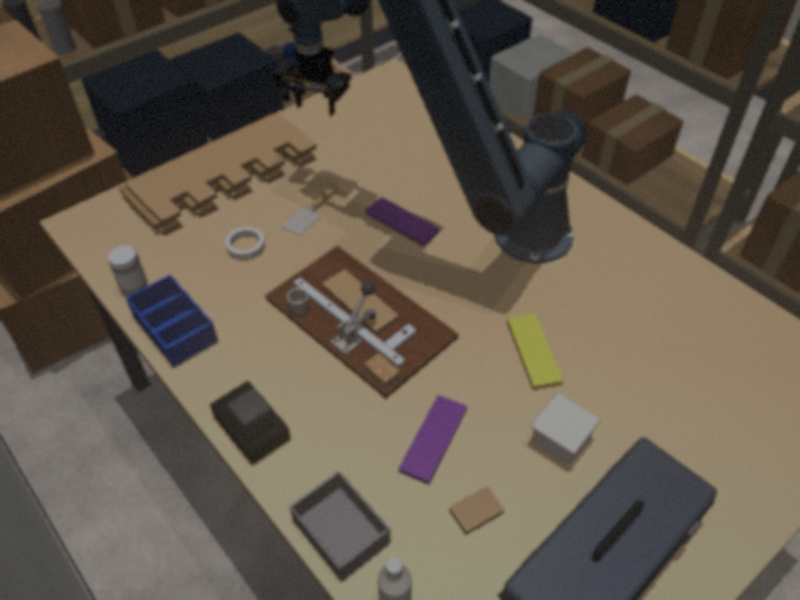

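The top view shows the jig board at about (437,273) and the pale MDF blank at (448,281). The clamp ball is at (419,260), the end stop at (378,280) and the fence runs along y≈253.

Things that could be taken for the blank (top view): the MDF piece on the jig (448,281), purple boards (268,230) and another under the arm in the scene view, the yellow board (272,384), and the offcut (188,208). I choose (448,281), the only MDF one on the jig.

```bash
cat > h.py <<'E'
import numpy as np,cv2
def ray(c,u,v):
    f=192/np.tan(np.radians(float(c['fov_y']))/2);V=c['view']
    d=np.array([(u-c['cx'])/f,(v-c['cy'])/f,1.]);R=V[:3,:3]
    return -R.T@V[:3,3],R.T@d
def onz(c,u,v,z):
    o,d=ray(c,u,v);return o+d*(z-o[2])/d[2]
def proj(c,p):
    f=192/np.tan(np.radians(float(c['fov_y']))/2);q=c['view'][:3,:3]@p+c['view'][:3,3]
    return q[0]/q[2]*f+c['cx'],q[1]/q[2]*f+c['cy']
def rect(c,mask,z):
    n,l,s,_=cv2.connectedComponentsWithStats(mask.astype(np.uint8));k=1+s[1:,4].argmax()
    ct=cv2.findContours((l==k).astype(np.uint8),0,1)[0][0][:,0]
    P=np.array([onz(c,u,v,z)[:2] for u,v in ct])
    (x,y),(w,h),a=cv2.minAreaRect((P*1000).astype(np.float32));b=cv2.boxPoints(((x,y),(w,h),a))
    e=b[1]-b[0] if np.linalg.norm(b[1]-b[0])>np.linalg.norm(b[2]-b[1]) else b[2]-b[1]
    if e[1]<0:e=-e
    return np.array([x,y])/1000,sorted((w,h)),np.arctan2(-e[0],e[1]),s[k]
E
python3 - <<'E'
from h import *
c=dict(np.load('pics/top0.npz'));im=c['color']
hsv=cv2.cvtColor(im,cv2.COLOR_BGR2HSV)
s=.64
for n,(x,y) in dict(blank=(448,281),board=(350,310),board2=(500,310),fence=(470,251),stop=(378,285),ball=(419,260),table=(300,330),cork=(355,236)).items():print(n,hsv[int(y*s),int(x*s)])
r=im[128:222,205:355];cv2.imwrite('pics/crop.png',cv2.resize(r,None,fx=5.3,fy=5.3,interpolation=cv2.INTER_CUBIC))
E
```

```text
blank [ 26  79 167]
board [ 12 172  92]
board2 [ 12 175  86]
fence [105  14 177]
stop [111  16 113]
ball [126  21  62]
table [ 20 100 168]
cork [ 16 143 152]
```

View pics/crop.png

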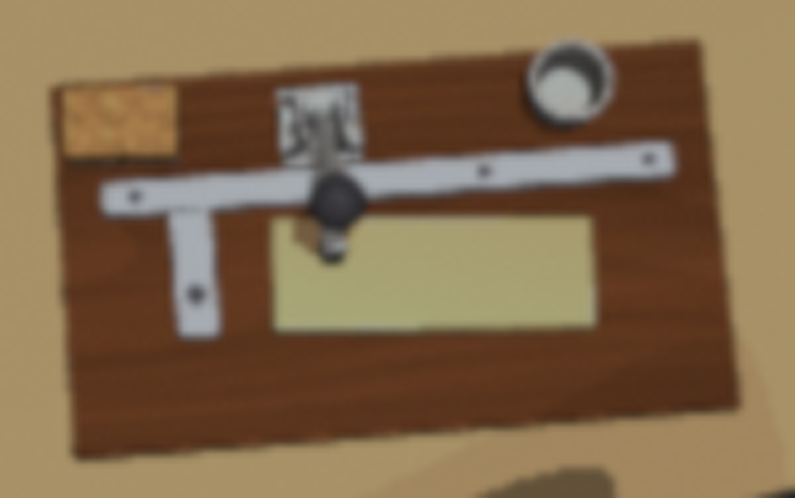

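The crop shows the MDF blank at crop (435,272), sitting about 10 mm off the fence and 50 px short of the end stop at (197,275). The ball is over it at (338,200), and the sanding block and pot are behind the fence.

Run:
```python
from h import *
c=dict(np.load('pics/top0.npz'));im=c['color']
hsv=cv2.cvtColor(im,cv2.COLOR_BGR2HSV).astype(int)
print('cam',ray(c,0,0)[0].round(3))
roi=np.zeros(hsv.shape[:2],bool);roi[128:222,205:355]=1
bl=roi&(hsv[...,0]>22)&(hsv[...,0]<32)&(hsv[...,1]>50)&(hsv[...,1]<130)
bl[:168]=0;bl[192:]=0;bl[:,:250]=0;bl[:,322:]=0
p,wh,a,s=rect(c,bl,.036);print('blank',p,wh,a)
# board edges
g=cv2.GaussianBlur(im,(3,3),0).astype(float)
bd=roi&(hsv[...,0]<17)&(hsv[...,2]<125)&(hsv[...,1]>130)
p,wh,ab,s=rect(c,cv2.morphologyEx(bd.astype(np.uint8),cv2.MORPH_CLOSE,np.ones((15,15))),.018);print('board',p,wh,ab)
sat=g.max(2)-g.min(2);gray=g.mean(2)
lo=cv2.cvtColor(im,cv2.COLOR_BGR2HSV)[...,1].astype(float)
lo=cv2.GaussianBlur(lo,(3,3),0)
def cross(prof,i0,th=90):   # prof goes from alu (low) to board (high)
    for i in range(i0,len(prof)-1):
        if prof[i]<th<=prof[i+1]:return i+(th-prof[i])/(prof[i+1]-prof[i])
F=[];B=[]
for u in list(range(226,236))+list(range(278,329)):
    # center row of fence
    vc=int(round(np.interp(u,[224,331],[165,158])))
    v=cross(lo[:,u],vc);F.append(onz(c,u,v,.033)[:2])
F=np.array(F)
Fr=F[10:];
def fit(P):
    vx,vy,x,y=cv2.fitLine(P.astype(np.float32),cv2.DIST_HUBER,0,1e-4,1e-4).ravel();return vx,vy,x,y
vx,vy,x,y=fit(F);
if vy<0:vx,vy=-vx,-vy
af=np.arctan2(-vx,vy);print('fence angle',af,'pt',x,y, np.std((F-[x,y])@[vy,-vx]))
S=[]
for v in range(174,190):
    uc=int(round(np.interp(v,[168,191],[241,243])));u=cross(lo[v],uc);S.append(onz(c,u,v,.033)[:2])
S=np.array(S);sx,sy,x2,y2=fit(S);print('stop dir',np.arctan2(sy*np.sign(sx),abs(sx)),x2,y2)
R=np.array([[np.cos(af),-np.sin(af)],[np.sin(af),np.cos(af)]])
ex,ey=R[:,0],R[:,1]
fx=ex@[x,y]; ys=ey@S.mean(0)
print('fence face ex',fx,'stop ey',ys,'ang',af)
# ball: circle centre
d=roi&(hsv[...,2]<80)&(hsv[...,1]<60)
d[:,:255]=0;d[:,282:]=0;d[172:]=0;d[:155]=0
n,l,st,ce=cv2.connectedComponentsWithStats(d.astype(np.uint8));k=1+st[1:,4].argmax();print('ball px',ce[k],st[k])
for z in(.142,):
    P=onz(c,*ce[k],z);print('ball',P, 'jig rel fence',ex@P[:2]-fx,'y rel stop',ey@P[:2]-ys)
```

```text
cam [0.265 0.019 1.371]
blank [ 0.50460019 -0.09674563] [70.43537902832031, 195.22817993164062] 0.019376451
board [ 0.52595209 -0.07215503] [237.03831481933594, 416.8093566894531] 0.09387888
fence angle 0.09425099 pt 0.5560818 -0.11235264 0.0004065495308651756
stop dir 0.09538489 0.49579573 0.03660239
fence face ex 0.54304004 stop ey -0.01022015082103779 ang 0.09425099
ball px [268.12195122 165.87804878] [263 161  11  11  82]
ball [ 0.52663603 -0.03114362  0.142     ] jig rel fence -0.021672373736836947 y rel stop -0.07034775231840477
```

```bash
cat > st.py <<'E'
from rig import robot
import numpy as np
from scipy.spatial.transform import Rotation as Ro
o=robot.get_obs();A=.0943;c,s=np.cos(A),np.sin(A);p=np.array(o['position']);R=Ro.from_quat(o['tool_rot']).as_matrix();F=np.array(o['ft_force'])
print('t%.2f'%o['time'],'rel fence/stop/z mm',(1000*np.array([c*p[0]+s*p[1]-.5463,-s*p[0]+c*p[1]+.0102,p[2]])).round(1),'yaw-jig deg %.2f'%np.degrees(np.arctan2(R[1,0],R[0,0])-A),'F jig',(c*F[0]+s*F[1]).round(1),(-s*F[0]+c*F[1]).round(1),F[2].round(1),'w',round(o['grip_width'],4))
E
python3 -m pendant '[{"jaw":0,"linear":[0,0,0],"twist":7.05},{"jaw":0,"linear":[0,0,0],"twist":7.05},{"jaw":0,"linear":[0,0,0],"twist":7.05},{"jaw":0,"linear":[0,0,0],"twist":0}]' 20; python3 st.py
python3 -m pendant '[{"jaw":0,"linear":[1.7,-3.5,0],"twist":0},{"jaw":0,"linear":[1.7,-3.5,0],"twist":0},{"jaw":0,"linear":[1.7,-3.5,0],"twist":0},{"jaw":0,"linear":[1.7,-3.5,0],"twist":0},{"jaw":0,"linear":[1.7,-3.5,0],"twist":0},{"jaw":0,"linear":[1.7,-3.5,0],"twist":0},{"jaw":0,"linear":[1.7,-3.5,0],"twist":0},{"jaw":0,"linear":[1.7,-3.5,0],"twist":0},{"jaw":0,"linear":[1.7,-3.5,0],"twist":0},{"jaw":0,"linear":[1.7,-3.5,0],"twist":0},{"jaw":0,"linear":[0,0,0],"twist":0}]'; python3 st.py
```

```text
time: 0.43
position: [0.279, -0.5589, 0.2079]
tool_rot: [0.999, 0.046, -0.0, -0.001]
ft_force: [-0.9, -0.7, 0.2]
grip_width: 0.068
grip_force: 0.0
t0.43 rel fence/stop/z mm [-321.2 -572.5  207.9] yaw-jig deg -0.15 F jig -1.0 -0.6 0.2 w 0.068
time: 1.35
position: [0.4156, -0.188, 0.2082]
tool_rot: [0.999, 0.052, -0.001, -0.002]
ft_force: [-0.2, 0.1, 0.9]
grip_width: 0.0017
grip_force: 0.0
t1.35 rel fence/stop/z mm [-150.2 -216.1  208.2] yaw-jig deg 0.52 F jig -0.2 0.1 0.9 w 0.0017
```

```bash
python3 -m pendant '[{"jaw":0,"linear":[1.4,-2.9,0],"twist":0},{"jaw":0,"linear":[1.4,-2.9,0],"twist":0},{"jaw":0,"linear":[1.4,-2.9,0],"twist":0},{"jaw":0,"linear":[1.4,-2.9,0],"twist":0},{"jaw":0,"linear":[1.4,-2.9,0],"twist":0.5},{"jaw":0,"linear":[0,0,2],"twist":0},{"jaw":0,"linear":[0,0,2],"twist":0},{"jaw":0,"linear":[0,0,2],"twist":0},{"jaw":0,"linear":[0,0,0],"twist":0},{"jaw":0,"linear":[0,0,0],"twist":0}]'; python3 st.py
python3 - <<'E'
from rig import cams
import cv2,numpy as np
a=cams.camera('scene')['color'][130:290,140:340];b=cams.camera('wrist')['color']
cv2.imwrite('pics/p4.png',np.hstack([cv2.resize(a,(400,320)),cv2.resize(b,(400,320))]))
E
```

```text
time: 2.18
position: [0.471, -0.044, 0.1478]
tool_rot: [0.999, 0.043, -0.001, -0.0]
ft_force: [0.3, 0.3, 0.8]
grip_width: 0.0003
grip_force: 0.0
t2.18 rel fence/stop/z mm [-81.6 -77.9 147.8] yaw-jig deg -0.44 F jig 0.3 0.3 0.8 w 0.0003
```

View pics/p4.png

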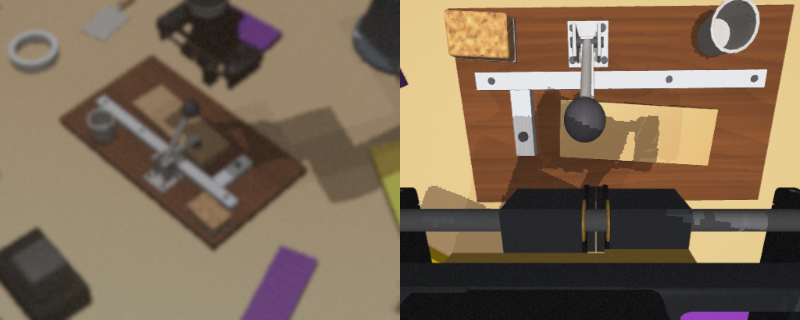

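The wrist view shows the ball at (585,120), nearly in line with the closed fingers at (595,220). I'll shift slightly left and push.

```bash
python3 -m pendant '[{"jaw":0,"linear":[1,-0.7,0],"twist":-0.4},{"jaw":0,"linear":[1,0,0],"twist":0},{"jaw":0,"linear":[1,0,-0.2],"twist":0},{"jaw":0,"linear":[1,0,-0.2],"twist":0},{"jaw":0,"linear":[1,0,-0.2],"twist":0},{"jaw":0,"linear":[1,0,-0.2],"twist":0},{"jaw":0,"linear":[1,0,-0.2],"twist":0},{"jaw":0,"linear":[1,0,-0.2],"twist":0}]'; python3 st.py
python3 -m pendant '[{"jaw":0,"linear":[1,0,0],"twist":0},{"jaw":0,"linear":[1,0,0],"twist":0},{"jaw":0,"linear":[1,0,0],"twist":0},{"jaw":0,"linear":[1,0,0],"twist":0},{"jaw":0,"linear":[1,0,0],"twist":0},{"jaw":0,"linear":[0.5,0,0],"twist":0},{"jaw":0,"linear":[0,0,0],"twist":0},{"jaw":0,"linear":[0,0,0],"twist":0}]'; python3 st.py
python3 - <<'E'
from rig import cams
import cv2,numpy as np
a=cams.camera('scene')['color'][130:290,140:340];b=cams.camera('wrist')['color']
cv2.imwrite('pics/p5.png',np.hstack([cv2.resize(a,(400,320)),cv2.resize(b,(400,320))]))
E
```

```text
time: 2.95
position: [0.553, -0.0295, 0.1615]
tool_rot: [0.999, 0.046, 0.001, 0.0]
ft_force: [-0.3, 0.3, -0.3]
grip_width: 0.0007
grip_force: 0.0
t2.95 rel fence/stop/z mm [  1.5 -71.3 161.5] yaw-jig deg -0.09 F jig -0.3 0.3 -0.3 w 0.0007
time: 3.62
position: [0.6055, -0.0245, 0.1603]
tool_rot: [0.999, 0.046, -0.0, -0.0]
ft_force: [-0.4, 0.5, 0.5]
grip_width: 0.0002
grip_force: 0.0
t3.62 rel fence/stop/z mm [ 54.2 -71.2 160.3] yaw-jig deg -0.11 F jig -0.4 0.5 0.5 w 0.0002
```

View pics/p5.png

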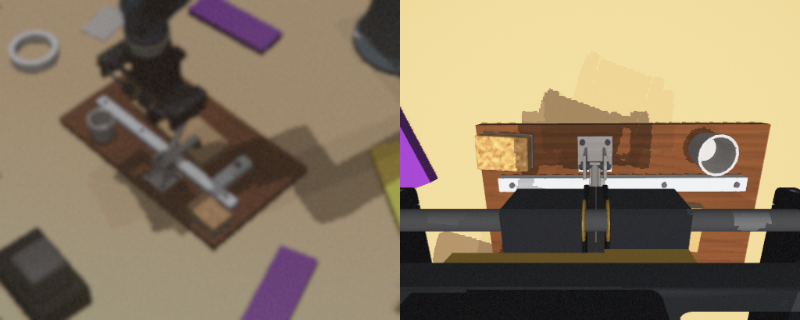

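Run:
```python
from rig import cams
import cv2,numpy as np
a=cams.camera('scene')['color'][140:260,170:320];b=cams.camera('top')['color'][128:222,205:355]
cv2.imwrite('pics/p6.png',np.hstack([cv2.resize(a,(450,360),interpolation=2),cv2.resize(b,(350,360))]))
```

```text
(no output)
```

View pics/p6.png

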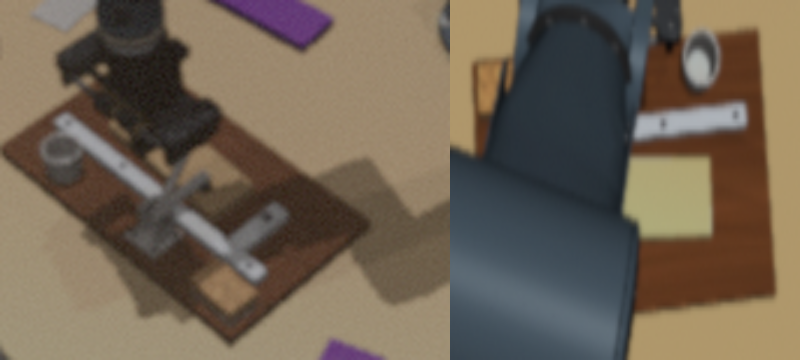

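```bash
cat > pc.py <<'E'
from rig import cams
import numpy as np,sys
A=.0943;co,s=np.cos(A),np.sin(A)
def cloud(n):
    c=cams.camera(n);d=c['depth'];f=192/np.tan(np.radians(c['fov_y'])/2)
    v,u=np.nonzero(d>0);z=d[v,u];P=np.stack([(u-c['cx'])/f*z,(v-c['cy'])/f*z,z],1)
    W=(P-c['view'][:3,3])@c['view'][:3,:3]
    return np.stack([co*W[:,0]+s*W[:,1]-.5463,-s*W[:,0]+co*W[:,1]+.0102,W[:,2]],1)*1000,c['color'][v,u],np.stack([u,v],1)
E
python3 - <<'E'
from pc import *
for n in('wrist','scene'):
    P,C,_=cloud(n)
    print(n,len(P),'tool/clamp slice: z-bin: a range, b median')
    m=(abs(P[:,1]+70)<22)&(P[:,0]>-60)&(P[:,0]<170)
    for z in range(30,210,10):
        q=P[m&(P[:,2]>=z)&(P[:,2]<z+10)]
        if len(q)>3:
            h=np.histogram(q[:,0],np.arange(-60,171,10))[0]
            print(z,h.tolist())
E
```

```text
wrist 195804 tool/clamp slice: z-bin: a range, b median
30 [0, 0, 0, 0, 0, 0, 35, 190, 18, 0, 4, 10, 12, 0, 0, 0, 0, 0, 0, 0, 0, 0, 0]
40 [0, 0, 0, 0, 0, 0, 0, 0, 0, 5, 0, 4, 13, 0, 0, 0, 0, 0, 0, 0, 0, 0, 0]
50 [0, 0, 0, 0, 0, 0, 0, 0, 0, 0, 3, 24, 17, 0, 0, 0, 0, 0, 0, 0, 0, 0, 0]
60 [0, 0, 0, 0, 0, 0, 0, 2, 28, 64, 265, 52, 18, 0, 0, 0, 0, 0, 0, 0, 0, 0, 0]
70 [0, 0, 0, 0, 0, 0, 0, 0, 3, 161, 85, 73, 0, 0, 0, 0, 0, 0, 0, 0, 0, 0, 0]
80 [0, 0, 0, 0, 0, 0, 0, 0, 25, 44, 0, 0, 0, 0, 0, 0, 0, 0, 0, 0, 0, 0, 0]
140 [0, 0, 0, 0, 20, 0, 0, 0, 0, 0, 0, 0, 0, 0, 0, 0, 0, 0, 0, 0, 0, 0, 0]
150 [0, 0, 0, 0, 20, 4, 0, 0, 0, 0, 0, 0, 0, 0, 0, 0, 0, 0, 0, 0, 0, 0, 0]
170 [0, 0, 0, 0, 0, 0, 0, 0, 0, 0, 0, 0, 77, 0, 0, 0, 0, 0, 0, 0, 0, 0, 0]
180 [0, 0, 0, 0, 0, 0, 0, 0, 0, 0, 0, 0, 212, 0, 0, 0, 0, 0, 0, 0, 0, 0, 0]
190 [0, 0, 0, 0, 0, 0, 0, 0, 0, 0, 0, 10, 236, 0, 0, 0, 0, 0, 0, 0, 0, 0, 0]
200 [0, 0, 0, 0, 0, 0, 0, 0, 0, 0, 0, 2, 216, 0, 0, 0, 0, 0, 0, 0, 0, 0, 0]
scene 194415 tool/clamp slice: z-bin: a range, b median
30 [15, 5, 8, 12, 14, 2, 14, 14, 0, 3, 6, 7, 3, 0, 0, 0, 0, 0, 0, 0, 0, 0, 
[... 264 characters left out ...]
5, 0, 0, 0, 0, 0, 0, 0, 0, 0, 0, 0]
80 [0, 0, 0, 0, 0, 0, 0, 2, 6, 5, 0, 0, 0, 0, 0, 0, 0, 0, 0, 0, 0, 0, 0]
90 [0, 0, 0, 0, 0, 1, 1, 5, 4, 0, 0, 0, 0, 0, 0, 0, 0, 0, 0, 0, 0, 0, 0]
100 [0, 0, 0, 0, 0, 0, 5, 6, 0, 0, 0, 0, 0, 0, 0, 0, 0, 0, 0, 0, 0, 0, 0]
110 [0, 0, 0, 0, 0, 3, 4, 1, 0, 0, 0, 0, 0, 0, 0, 0, 0, 0, 0, 0, 0, 0, 0]
120 [0, 0, 0, 0, 0, 3, 1, 0, 0, 0, 0, 0, 0, 0, 0, 0, 0, 0, 0, 0, 0, 0, 0]
170 [0, 0, 0, 0, 0, 0, 0, 0, 0, 0, 2, 2, 2, 0, 0, 0, 0, 0, 0, 0, 0, 0, 0]
180 [0, 0, 0, 0, 0, 0, 0, 0, 0, 0, 2, 3, 5, 0, 0, 0, 0, 0, 0, 0, 0, 0, 0]
190 [0, 0, 0, 0, 0, 0, 0, 0, 0, 0, 0, 6, 11, 0, 0, 0, 0, 0, 0, 0, 0, 0, 0]
200 [0, 0, 0, 0, 0, 0, 0, 0, 0, 0, 1, 1, 5, 0, 0, 0, 0, 0, 0, 0, 0, 0, 0]
```

Run:
```python
from pc import *
P,C,U=cloud('scene')
m=(abs(P[:,1]+70)<60)&(P[:,0]>-70)&(P[:,0]<170)&(P[:,2]>75)&(P[:,2]<260)
for z in range(75,260,10):
    q=P[m&(P[:,2]>=z)&(P[:,2]<z+10)]
    if len(q):print(z,len(q),'a',np.percentile(q[:,0],[0,50,100]).round(),'b',np.percentile(q[:,1],[0,50,100]).round())
P,C,U=cloud('wrist')
print('wrist handle/ball')
m=(abs(P[:,1]+70)<60)&(P[:,0]>-70)&(P[:,0]<80)&(P[:,2]>75)
for z in range(75,260,10):
    k=m&(P[:,2]>=z)&(P[:,2]<z+10);q=P[k]
    if len(q):print(z,len(q),'a',np.percentile(q[:,0],[0,50,100]).round(),'b',np.percentile(q[:,1],[0,50,100]).round(),'px',U[k].min(0),U[k].max(0))
```

```text
75 17 a [-22.  30.  52.] b [-79. -67. -52.]
85 9 a [17. 22. 28.] b [-74. -66. -62.]
95 13 a [-4. 12. 22.] b [-77. -67. -59.]
105 7 a [-8.  9. 14.] b [-70. -67. -63.]
115 7 a [-12.   4.   9.] b [-70. -65. -60.]
125 2 a [-3. -0.  2.] b [-62. -62. -61.]
135 2 a [-24. -22. -20.] b [-53. -53. -53.]
145 1 a [-26. -26. -26.] b [-50. -50. -50.]
165 1 a [54. 54. 54.] b [-67. -67. -67.]
175 10 a [46. 54. 64.] b [-73. -63. -60.]
185 16 a [48. 62. 68.] b [-82. -63. -57.]
195 10 a [53. 64. 66.] b [-78. -70. -58.]
205 7 a [45. 63. 65.] b [-64. -58. -57.]
215 4 a [46. 53. 66.] b [-57. -56. -55.]
245 16 a [64. 90. 93.] b [-101.  -76.  -38.]
255 21 a [70. 88. 92.] b [-122.  -56.  -26.]
wrist handle/ball
75 124 a [28. 33. 40.] b [-75. -70. -65.] px [244 209] [254 223]
85 11 a [29. 29. 31.] b [-73. -71. -68.] px [247 221] [252 223]
145 44 a [-13. -11.  -9.] b [-80. -72. -64.] px [240 302] [261 303]
165 1 a [63. 63. 63.] b [-72. -72. -72.] px [251 224] [251 224]
175 184 a [63. 64. 66.] b [-81. -71. -63.] px [235 222] [266 230]
185 209 a [63. 64. 66.] b [-80. -72. -64.] px [236 227] [265 237]
195 258 a [57. 64. 66.] b [-80. -71. -64.] px [236 234] [265 250]
205 135 a [63. 63. 66.] b [-78. -71. -66.] px [238 242] [263 250]
215 380 a [44. 51. 57.] b [-77. -72. -67.] px [240 278] [261 301]
225 191 a [45. 52. 59.] b [-77. -71. -67.] px [239 278] [262 303]
235 52 a [54. 60. 65.] b [-77. -67. -67.] px [237 278] [264 303]
245 47 a [59. 65. 69.] b [-77. -67. -67.] px [236 289] [265 303]
255 225 a [68. 80. 80.] b [-130.  -71.  -10.] px [ 46 276] [445 303]
```

Run:
```python
from rig import robot
print(robot.nose_length,[a for a in dir(robot) if a[0]!='_']);o=robot.get_obs();print(o)
```

```text
0.017 ['Unreachable', 'get_obs', 'hand_in', 'nose_length']
{'time': 4.0167, 'q': array([-2.25028048e-01,  5.58306453e-01,  1.52947144e+00, -1.66816171e-05,
        1.05383965e+00,  1.25401819e+00]), 'joint_velocities': array([ 0.00258758,  0.00074672, -0.00261946,  0.00089594,  0.00020696,
       -0.00121926]), 'joint_torque': array([ 8.07271921e-03, -4.35278356e+01, -1.58398336e+01,  5.10956277e-02,
       -5.80672827e-02, -1.18288067e-04]), 'position': array([ 0.60535161, -0.02470177,  0.16056238]), 'tool_rot': array([ 9.98947735e-01,  4.58630754e-02, -1.39328933e-05,  3.65570030e-06]), 'ft_force': array([-0.29949286, -0.09350826,  0.16425973]), 'moment': array([0.01375144, 0.04721576, 0.02457875]), 'grip_force': 0.0, 'grip_width': 0.0007436037969582312}
```

The depth data show the clamp is still shut. The fingertips passed just over the ball because they sit higher than I assumed. I'll go back over it and push lower.

```bash
python3 -m pendant '[{"jaw":0,"linear":[0,0,-2],"twist":0},{"jaw":0,"linear":[0,0,-2],"twist":0},{"jaw":0,"linear":[-3.3,0,0],"twist":0},{"jaw":0,"linear":[-3.3,0,0],"twist":0},{"jaw":0,"linear":[-3.3,0,0],"twist":0},{"jaw":0,"linear":[-3.3,0,0],"twist":0},{"jaw":0,"linear":[0,0,2.3],"twist":0},{"jaw":0,"linear":[0,0,2.3],"twist":0},{"jaw":0,"linear":[0,0,2.4],"twist":0},{"jaw":0,"linear":[0,0,0],"twist":0},{"jaw":0,"linear":[0,0,0],"twist":0}]' >/dev/null; python3 st.py
python3 -m pendant '[{"jaw":0,"linear":[0.8,0,0],"twist":0},{"jaw":0,"linear":[0.8,0,0],"twist":0},{"jaw":0,"linear":[0.8,0,0],"twist":0},{"jaw":0,"linear":[0.8,0,-0.1],"twist":0}]'>/dev/null; python3 st.py
python3 -m pendant '[{"jaw":0,"linear":[0.8,0,-0.3],"twist":0},{"jaw":0,"linear":[0.8,0,-0.3],"twist":0}]'>/dev/null; python3 st.py
python3 - <<'E'
from pc import *
P,C,U=cloud('wrist')
m=(abs(P[:,1]+70)<25)&(P[:,0]>-80)&(P[:,0]<80)&(P[:,2]>75)
for z in range(75,215,10):
    q=P[m&(P[:,2]>=z)&(P[:,2]<z+10)]
    if len(q):print(z,len(q),'a',np.percentile(q[:,0],[0,50,100]).round(),'b',np.percentile(q[:,1],[0,50,100]).round())
E
```

```text
t4.93 rel fence/stop/z mm [-78.5 -70.8 130. ] yaw-jig deg -0.15 F jig 0.6 -0.1 0.6 w 0.0005
t5.27 rel fence/stop/z mm [-49.2 -71.1 132.4] yaw-jig deg 0.05 F jig -19.8 -5.3 18.2 w 0.0005
t5.43 rel fence/stop/z mm [-41.6 -70.8 138.6] yaw-jig deg 0.22 F jig -32.4 -7.7 36.1 w 0.0
75 106 a [31. 36. 40.] b [-74. -70. -66.]
85 131 a [22. 29. 34.] b [-75. -70. -65.]
95 142 a [16. 22. 27.] b [-75. -70. -65.]
105 159 a [ 9. 15. 20.] b [-75. -70. -66.]
115 176 a [ 2.  8. 13.] b [-75. -70. -65.]
125 186 a [-3.  1.  7.] b [-75. -70. -65.]
135 30 a [-3. -2. -0.] b [-74. -70. -67.]
145 264 a [-30.  -3.   0.] b [-87. -71. -53.]
155 1915 a [-32. -13.  -0.] b [-86. -70. -54.]
165 681 a [-32. -19.  -7.] b [-79. -70. -61.]
175 259 a [-37. -31. -29.] b [-79. -71. -63.]
185 88 a [-32. -31. -29.] b [-77. -72. -65.]
195 528 a [-50. -43. -37.] b [-76. -71. -66.]
205 57 a [-46. -39. -29.] b [-76. -66. -66.]
```

The reaction pushes the tool up and back, so the tip is still on the ball's shoulder. By both depth and force, the real tips are about 16 mm above the reported TCP. I'll back off and go about 30 mm lower.

```bash
python3 -m pendant '[{"jaw":0,"linear":[-1.5,0,0],"twist":0},{"jaw":0,"linear":[-2,0,0],"twist":0},{"jaw":0,"linear":[0,0,1.6],"twist":0},{"jaw":0,"linear":[0,0,1.6],"twist":0},{"jaw":0,"linear":[0,0,0],"twist":0},{"jaw":0,"linear":[0,0,0],"twist":0}]' >/dev/null; python3 st.py
python3 -m pendant '[{"jaw":0,"linear":[0.8,0,0],"twist":0},{"jaw":0,"linear":[0.8,0,0],"twist":0},{"jaw":0,"linear":[0.8,0,0],"twist":0}]'>/dev/null; python3 st.py
python3 -m pendant '[{"jaw":0,"linear":[0.8,0,-0.2],"twist":0},{"jaw":0,"linear":[0.8,0,-0.2],"twist":0}]'>/dev/null; python3 st.py
python3 - <<'E'
from pc import *
P,C,U=cloud('wrist')
m=(abs(P[:,1]+70)<25)&(P[:,0]>-80)&(P[:,0]<80)&(P[:,2]>75)
for z in range(75,215,10):
    q=P[m&(P[:,2]>=z)&(P[:,2]<z+10)]
    if len(q):print(z,len(q),'a',np.percentile(q[:,0],[0,50,100]).round(),'b',np.percentile(q[:,1],[0,50,100]).round())
E
```

```text
t5.98 rel fence/stop/z mm [-64.  -71.1 105.6] yaw-jig deg -0.12 F jig 0.2 -0.2 -0.4 w 0.0008
t6.23 rel fence/stop/z mm [-42.7 -70.1 106. ] yaw-jig deg -0.08 F jig -7.1 1.2 5.5 w 0.0006
t6.40 rel fence/stop/z mm [-25.4 -70.3 110.1] yaw-jig deg -0.10 F jig -4.1 1.2 2.2 w 0.0006
75 94 a [-1. 41. 43.] b [-77. -70. -65.]
85 103 a [31. 36. 40.] b [-75. -70. -66.]
95 126 a [27. 32. 35.] b [-75. -70. -65.]
105 140 a [23. 27. 31.] b [-75. -70. -65.]
115 162 a [18. 23. 26.] b [-75. -70. -65.]
125 190 a [14. 19. 22.] b [-75. -70. -65.]
135 116 a [13. 16. 18.] b [-75. -70. -66.]
145 1 a [15. 15. 15.] b [-62. -62. -62.]
155 409 a [-1. 16. 18.] b [-87. -70. -54.]
165 2710 a [-35.   7.  18.] b [-86. -71. -54.]
175 851 a [-34.   2.  10.] b [-79. -70. -62.]
185 57 a [-25. -18. -14.] b [-76. -66. -66.]
195 798 a [-20.  12.  13.] b [-95. -66. -45.]
205 3021 a [-11.  12.  13.] b [-95. -70. -45.]
```

```bash
python3 -m pendant '[{"jaw":0,"linear":[0.8,0,-0.2],"twist":0},{"jaw":0,"linear":[0.8,0,-0.2],"twist":0},{"jaw":0,"linear":[0.8,0,-0.2],"twist":0},{"jaw":0,"linear":[0.8,0,-0.2],"twist":0}]'>/dev/null; python3 st.py
python3 -m pendant '[{"jaw":0,"linear":[0.8,0,-0.1],"twist":0},{"jaw":0,"linear":[0.8,0,0],"twist":0},{"jaw":0,"linear":[0.8,0,0],"twist":0},{"jaw":0,"linear":[0.4,0,0],"twist":0},{"jaw":0,"linear":[0,0,0],"twist":0},{"jaw":0,"linear":[0,0,0],"twist":0}]'>/dev/null; python3 st.py
cat > clamp.py <<'E'
from pc import *
P,C,U=cloud('wrist')
m=(abs(P[:,1]+70)<25)&(P[:,0]>-80)&(P[:,0]<170)&(P[:,2]>75)
for z in range(75,215,10):
    q=P[m&(P[:,2]>=z)&(P[:,2]<z+10)]
    if len(q):print(z,len(q),'a',np.percentile(q[:,0],[0,50,100]).round(),'b',np.percentile(q[:,1],[0,50,100]).round())
E
python3 clamp.py
```

```text
t6.78 rel fence/stop/z mm [  8.9 -71.4 117.9] yaw-jig deg -0.14 F jig -0.6 0.3 1.1 w 0.0007
t7.28 rel fence/stop/z mm [ 35.4 -71.4 118.2] yaw-jig deg -0.13 F jig 0.1 0.2 0.4 w 0.0005
105 2 a [-25. -24. -24.] b [-76. -70. -65.]
115 29 a [-24. -21. -20.] b [-76. -71. -65.]
145 1 a [46. 46. 46.] b [-79. -79. -79.]
155 195 a [39. 45. 84.] b [-81. -72. -60.]
165 894 a [44. 79. 84.] b [-87. -71. -53.]
175 3604 a [25. 69. 83.] b [-85. -71. -56.]
185 60 a [30. 37. 46.] b [-77. -67. -67.]
195 59 a [36. 42. 47.] b [-77. -67. -67.]
205 1092 a [43. 73. 74.] b [-95. -66. -45.]
```

```bash
python3 -m pendant '[{"jaw":0,"linear":[0.8,0,0],"twist":0},{"jaw":0,"linear":[0.8,0,0],"twist":0},{"jaw":0,"linear":[0.8,0,0],"twist":0},{"jaw":0,"linear":[0.4,0,0],"twist":0},{"jaw":0,"linear":[0,0,0],"twist":0},{"jaw":0,"linear":[0,0,0],"twist":0},{"jaw":0,"linear":[0,0,0],"twist":0}]'>/dev/null; python3 st.py; python3 clamp.py
```

```text
t7.92 rel fence/stop/z mm [ 62.9 -71.2 118.3] yaw-jig deg -0.13 F jig 0.4 -0.3 0.1 w 0.0003
75 69 a [53. 58. 66.] b [-75. -70. -65.]
85 79 a [62. 67. 73.] b [-75. -70. -65.]
95 96 a [70. 75. 82.] b [-75. -71. -65.]
105 114 a [78. 84. 90.] b [-75. -70. -65.]
115 110 a [87. 91. 95.] b [-75. -70. -66.]
125 30 a [19. 72. 74.] b [-80. -72. -63.]
135 277 a [ 19.  73. 133.] b [-87. -72. -54.]
145 1651 a [ 72. 118. 133.] b [-87. -71. -54.]
155 2021 a [ 66. 116. 129.] b [-83. -70. -58.]
165 87 a [72. 73. 74.] b [-78. -71. -65.]
175 525 a [53. 60. 66.] b [-76. -72. -67.]
185 59 a [57. 64. 73.] b [-77. -67. -67.]
195 62 a [63. 70. 74.] b [-77. -67. -67.]
205 1088 a [ 73. 101. 101.] b [-95. -66. -45.]
```

```bash
python3 -m pendant '[{"jaw":0,"linear":[0,0,-3],"twist":0},{"jaw":0,"linear":[0,0,-3],"twist":0},{"jaw":0,"linear":[-3.2,1,0],"twist":0},{"jaw":0,"linear":[-3.2,1,0],"twist":0},{"jaw":1,"linear":[-3.2,1,0],"twist":0},{"jaw":1,"linear":[-3.2,1,0],"twist":0},{"jaw":1,"linear":[-3.2,1,0],"twist":0},{"jaw":1,"linear":[-2.8,1.3,0],"twist":0},{"jaw":1,"linear":[0,0,3],"twist":0},{"jaw":1,"linear":[0,0,3],"twist":0},{"jaw":1,"linear":[0,0,0],"twist":0},{"jaw":1,"linear":[0,0,0],"twist":0}]' 20 >/dev/null; python3 st.py
python3 - <<'E'
from pc import *
from rig import cams
import cv2
c=cams.camera('wrist');cv2.imwrite('pics/p7.png',c['color'])
P,C,U=cloud('wrist')
m=(P[:,2]>45)&(P[:,0]<-60)&(P[:,0]>-200)&(abs(P[:,1]+134)<75)
for z in range(45,215,10):
    q=P[m&(P[:,2]>=z)&(P[:,2]<z+10)]
    if len(q):print(z,len(q),'a',np.percentile(q[:,0],[0,50,100]).round(),'b',np.percentile(q[:,1],[0,25,50,75,100]).round())
print([ (C[(abs(P[:,1]-b)<1)&(P[:,2]>32)&(P[:,2]<40)&(P[:,0]<-5)&(P[:,0]>-110)].shape, np.percentile(P[(abs(P[:,1]-b)<1)&(P[:,2]>31)&(P[:,2]<41)&(P[:,0]<-5)&(P[:,0]>-110)][:,0],[1,99]).round(1)) for b in(-210,-180,-150,-120,-90,-60)])
E
```

```text
t8.97 rel fence/stop/z mm [-126.1 -133.4  117.9] yaw-jig deg -0.16 F jig 0.8 -1.0 0.6 w 0.0459
125 28 a [-131. -116. -114.] b [-166. -160. -159. -109. -103.]
135 342 a [-132. -115. -113.] b [-168. -161. -110. -107. -100.]
145 355 a [-127. -115. -113.] b [-168. -162. -159. -106. -101.]
155 411 a [-134. -115. -113.] b [-170. -163. -159. -106.  -99.]
165 325 a [-135. -114. -113.] b [-171. -165. -109. -103.  -98.]
175 702 a [-136. -128. -121.] b [-164. -161. -159. -107. -104.]
185 342 a [-133. -124. -115.] b [-164. -164. -105. -105. -104.]
195 468 a [-126. -117. -110.] b [-166. -164. -105. -105. -103.]
205 2036 a [-119.  -87.  -86.] b [-193. -170. -163.  -99.  -76.]
[((199, 3), array([-91.3, -23.2])), ((191, 3), array([-88.8, -21.7])), ((184, 3), array([-86.9, -18.6])), ((182, 3), array([-85. , -17.5])), ((188, 3), array([-83.1, -15.4])), ((202, 3), array([-82. , -13.8]))]
```

View pics/p7.png

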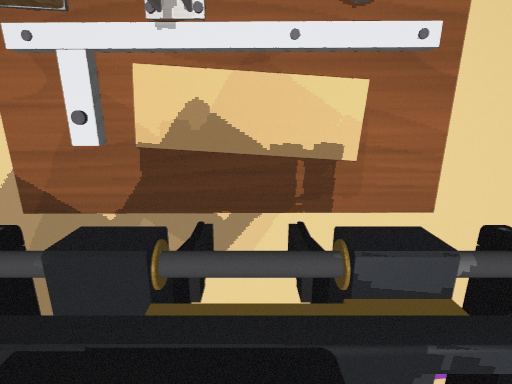

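```bash
python3 -m pendant '[{"jaw":1,"linear":[0,0,2.5],"twist":0},{"jaw":1,"linear":[0,0,2.5],"twist":0},{"jaw":1,"linear":[0,0,2.5],"twist":0},{"jaw":1,"linear":[0,0,1],"twist":0},{"jaw":1,"linear":[0,0,0],"twist":0},{"jaw":1,"linear":[0,0,0],"twist":0}]' >/dev/null; python3 st.py
cat > fz.py <<'E'
from pc import *
P,C,U=cloud('wrist')
m=(P[:,2]>22)&(P[:,0]<-98)&(P[:,0]>-160)&(abs(P[:,1]+134)<75)
for z in range(22,100,4):
    q=P[m&(P[:,2]>=z)&(P[:,2]<z+4)]
    if len(q):print(z,len(q),'a',np.percentile(q[:,0],[0,50,100]).round(),'b',np.percentile(q[:,1],[0,25,50,75,100]).round())
E
python3 fz.py
```

```text
t9.57 rel fence/stop/z mm [-123.9 -134.2   34.2] yaw-jig deg -0.09 F jig 0.7 -0.5 -0.1 w 0.0859
46 32 a [-130. -120. -113.] b [-183. -178. -177.  -92.  -84.]
50 170 a [-131. -115. -112.] b [-186. -178. -135.  -91.  -83.]
54 185 a [-129. -115. -113.] b [-187. -178.  -92.  -91.  -83.]
58 167 a [-127. -115. -112.] b [-186. -178. -177.  -91.  -83.]
62 170 a [-126. -114. -113.] b [-186. -179. -135.  -91.  -83.]
66 178 a [-123. -114. -112.] b [-186. -179.  -92.  -89.  -83.]
70 183 a [-122. -114. -112.] b [-187. -180. -177.  -89.  -83.]
74 191 a [-120. -114. -112.] b [-187. -181.  -92.  -88.  -82.]
78 183 a [-134. -114. -112.] b [-188. -182. -178.  -87.  -81.]
82 180 a [-133. -113. -112.] b [-189. -182.  -92.  -86.  -80.]
86 138 a [-134. -127. -112.] b [-189. -182. -177.  -91.  -80.]
90 90 a [-134. -129. -124.] b [-178. -177. -177.  -92.  -91.]
94 285 a [-136. -128. -122.] b [-183. -178. -177.  -91.  -87.]
98 577 a [-135. -127. -119.] b [-183. -181.  -92.  -88.  -86.]
```

```bash
python3 -m pendant '[{"jaw":1,"linear":[0,0,1.1],"twist":0},{"jaw":1,"linear":[0,0,1.1],"twist":0},{"jaw":1,"linear":[0,0,0],"twist":0}]' >/dev/null; python3 st.py
python3 -m pendant '[{"jaw":1,"linear":[0.8,0,0],"twist":0},{"jaw":1,"linear":[0.8,0,0],"twist":0},{"jaw":1,"linear":[0.8,0,0],"twist":0},{"jaw":1,"linear":[0.4,0,0],"twist":0},{"jaw":1,"linear":[0.4,0,0],"twist":0}]' >/dev/null; python3 st.py
python3 -m pendant '[{"jaw":1,"linear":[0.3,0,0],"twist":0},{"jaw":1,"linear":[0.3,0,0],"twist":0},{"jaw":1,"linear":[0.2,0,0],"twist":0},{"jaw":1,"linear":[0,0,0],"twist":0}]' >/dev/null; python3 st.py
cat > bl.py <<'E'
from pc import *
P,C,U=cloud('wrist')
q=P[(P[:,2]>31)&(P[:,2]<41)&(P[:,0]<-4)&(P[:,0]>-125)&(P[:,1]<-5)]
hsv=None
for b in range(-230,-10,20):
    s=q[abs(q[:,1]-b)<1.5]
    if len(s)>8:print('b',b,'a',np.percentile(s[:,0],[1,99]).round(1),len(s))
s=q[abs(q[:,0]+50)<15];print('b ends',np.percentile(s[:,1],[.2,99.8]).round(1))
m=(P[:,2]>28)&(P[:,2]<38)&(P[:,0]>-1)&(P[:,0]<28);print('fence a',np.percentile(P[m][:,0],[1,99]).round(1))
m=(P[:,2]>28)&(P[:,2]<38)&(P[:,1]>-5)&(P[:,1]<40)&(P[:,0]<-10)&(P[:,0]>-60);print('stop b',np.percentile(P[m][:,1],[1,99]).round(1))
E
python3 bl.py
```

```text
t9.87 rel fence/stop/z mm [-124.2 -134.2   11.9] yaw-jig deg -0.12 F jig 0.1 1.0 -0.0 w 0.0868
t10.28 rel fence/stop/z mm [ -91.8 -134.2   12. ] yaw-jig deg -0.10 F jig -1.1 -0.9 1.1 w 0.0871
t10.62 rel fence/stop/z mm [ -84.6 -134.    11.4] yaw-jig deg -0.13 F jig -1.2 -0.2 -0.2 w 0.0867
b -230 a [-72.   -4.8] 230
b -210 a [-72.8  -4.6] 717
b -190 a [-72.9  -4.6] 709
b -170 a [-72.7  -4.6] 714
b -150 a [-72.5  -4.5] 716
b -130 a [-72.4  -4.5] 718
b -110 a [-72.6  -4.9] 705
b -90 a [-87.   -4.9] 838
b -70 a [-72.4  -4.8] 719
b -50 a [-71.7  -4.8] 712
b -30 a [-71.5  -4.8] 255
b ends [-229.2  -30.8]
fence a [ 0.5 20.3]
stop b [2.1 6.8]
```

```bash
python3 -m pendant '[{"jaw":1,"linear":[0.2,0,0],"twist":0},{"jaw":1,"linear":[0.1,0,0],"twist":0},{"jaw":1,"linear":[0,0,0],"twist":0}]' >/dev/null; python3 st.py
python3 -m pendant '[{"jaw":1,"linear":[0.1,0,0],"twist":0},{"jaw":1,"linear":[0,0,0],"twist":0}]' >/dev/null; python3 st.py
python3 -m pendant '[{"jaw":1,"linear":[0.1,0,0],"twist":0},{"jaw":1,"linear":[0,0,0],"twist":0}]' >/dev/null; python3 st.py; python3 bl.py
```

```text
t10.92 rel fence/stop/z mm [ -81.7 -134.1   11.4] yaw-jig deg -0.14 F jig 0.6 0.5 0.4 w 0.0869
t11.08 rel fence/stop/z mm [ -80.8 -134.    11.4] yaw-jig deg -0.14 F jig -0.3 -0.7 -1.6 w 0.0871
t11.25 rel fence/stop/z mm [ -80.6 -134.    11.4] yaw-jig deg -0.09 F jig -2.9 -1.4 0.4 w 0.0867
b -230 a [-68.3  -4.9] 200
b -210 a [-68.7  -4.9] 652
b -190 a [-68.6  -4.8] 671
b -170 a [-68.5  -4.8] 667
b -150 a [-68.7  -4.8] 668
b -130 a [-68.6  -4.8] 672
b -110 a [-68.5  -4.7] 668
b -90 a [-83.   -4.7] 784
b -70 a [-68.6  -4.7] 668
b -50 a [-67.6  -4.7] 664
b -30 a [-67.9  -4.6] 250
b ends [-229.1  -30.8]
fence a [-0.9 20.3]
stop b [2.4 7.8]
```

```bash
python3 -m pendant '[{"jaw":1,"linear":[-1.5,0,0],"twist":0},{"jaw":1,"linear":[0,0,-2.5],"twist":0},{"jaw":1,"linear":[0,0,-2.5],"twist":0},{"jaw":0,"linear":[1.5,3.3,0],"twist":0},{"jaw":0,"linear":[1.5,3.3,0],"twist":0},{"jaw":0,"linear":[1.5,3.3,0],"twist":0},{"jaw":0,"linear":[1.5,3.2,0],"twist":0},{"jaw":0,"linear":[0,0,0],"twist":0},{"jaw":0,"linear":[0,0,0],"twist":0},{"jaw":0,"linear":[0,0,0],"twist":0},{"jaw":0,"linear":[0,0,0],"twist":0}]' >/dev/null; python3 st.py
python3 -m pendant '[{"jaw":0,"linear":[0,0,2.5],"twist":0},{"jaw":0,"linear":[0,0,2.5],"twist":0},{"jaw":0,"linear":[0,0,0],"twist":0}]' >/dev/null; python3 st.py; 
python3 -m pendant '[{"jaw":0,"linear":[0,-0.8,0],"twist":0},{"jaw":0,"linear":[0,-0.6,0],"twist":0},{"jaw":0,"linear":[0,-0.4,0],"twist":0},{"jaw":0,"linear":[0,-0.4,0],"twist":0},{"jaw":0,"linear":[0,-0.4,0],"twist":0},{"jaw":0,"linear":[0,-0.4,0],"twist":0}]' >/dev/null; python3 st.py; python3 bl.py
```

```text
t12.22 rel fence/stop/z mm [ -36.2 -263.5   61.1] yaw-jig deg -0.11 F jig -0.2 0.3 -0.5 w 0.0416
t12.47 rel fence/stop/z mm [ -38.4 -261.5    7.9] yaw-jig deg -0.07 F jig -1.7 -0.2 0.8 w 0.0216
t12.97 rel fence/stop/z mm [ -34.4 -235.4   12.5] yaw-jig deg -0.09 F jig -0.0 -1.6 1.2 w 0.0004
b -230 a [-25.3 -23. ] 38
b -210 a [-22.8  -4.4] 167
b -190 a [-22.9  -4.4] 167
b -170 a [-31.7  -4.4] 235
b -150 a [-68.   -4.3] 384
b -130 a [-68.1  -4.4] 400
b -110 a [-68.   -4.3] 403
b ends [-164.8 -104.6]
fence a [-0.7 20.6]Traceback (most recent call last):
  File "bl.py", line 10, in <module>
    m=(P[:,2]>28)&(P[:,2]<38)&(P[:,1]>-5)&(P[:,1]<40)&(P[:,0]<-10)&(P[:,0]>-60);print('stop b',np.percentile(P[m][:,1],[1,99]).round(1))
                                                                                               ~~~~~~~~~~~~~^^^^^^^^^^^^^^^^^^
    return _quantile_unchecked(
        a, q, axis, out, overwrite_input, method, keepdims, weights)
    return _ureduce(a,
                    func=_quantile_ureduce_func,
    ...<5 lines>...
                    overwrite_input=overwrite_input,
                    method=method)
    r = func(a, **kwargs)
    result = _quantile(arr,
                       quantiles=q,
    ...<2 lines>...
                       out=out,
                       weights=wgt)
    slices_having_nans = np.isnan(arr[-1, ...])
                                  ~~~^^^^^^^^^
IndexError: index -1 is out of bounds for axis 0 with size 0
```

```bash
python3 -m pendant '[{"jaw":0,"linear":[0,-0.4,0],"twist":0},{"jaw":0,"linear":[0,-0.4,0],"twist":0},{"jaw":0,"linear":[0,-0.4,0],"twist":0},{"jaw":0,"linear":[0,-0.4,0],"twist":0},{"jaw":0,"linear":[0,-0.4,0],"twist":0},{"jaw":0,"linear":[0,-0.2,0],"twist":0},{"jaw":0,"linear":[0,0,0],"twist":0}]' >/dev/null; python3 st.py
python3 -m pendant '[{"jaw":0,"linear":[0,-0.2,0],"twist":0},{"jaw":0,"linear":[0,-0.2,0],"twist":0},{"jaw":0,"linear":[0,0,0],"twist":0}]' >/dev/null; python3 st.py
python3 - <<'E'
from pc import *
P,C,U=cloud('wrist');P2,_,_=cloud('scene')
for n,Q in(('wrist',P),('scene',P2)):
    q=Q[(Q[:,2]>30)&(Q[:,2]<41)&(Q[:,1]<0)]
    for b in range(-220,0,20):
        s=q[(abs(q[:,1]-b)<3)&(q[:,0]<-3)&(q[:,0]>-100)]
        if len(s)>8:print(n,'b',b,'a',np.percentile(s[:,0],[1,99]).round(1),len(s))
    for a in(-62,-30,-15):
        s=Q[(abs(Q[:,0]-a)<3)&(Q[:,2]<60)&(Q[:,1]>-60)&(Q[:,1]<40)]
        s=s[s[:,1].argsort()];print(n,'a',a,[(int(x),int(z)) for _,x,z in s[::max(1,len(s)//25)]])
E
```

```text
t13.60 rel fence/stop/z mm [ -35.4 -212.2   11.3] yaw-jig deg -0.12 F jig -0.6 0.5 -0.0 w -0.0001
t13.85 rel fence/stop/z mm [ -35.4 -208.6   11.3] yaw-jig deg -0.13 F jig -0.3 -0.3 -0.2 w 0.0005
wrist b -220 a [-24.8 -24. ] 11
wrist b -200 a [-24.7  -3.3] 230
wrist b -180 a [-23.3  -3.2] 369
wrist b -160 a [-23.1  -3.1] 370
wrist b -140 a [-37.   -3.1] 576
wrist b -120 a [-68.5  -3.7] 814
wrist b -100 a [-68.4  -3.4] 793
wrist b -80 a [-68.3  -3.5] 702
wrist a -62 []
wrist a -30 []
wrist a -15 []
scene b -160 a [-67.3  -3.8] 17
scene b -140 a [-69.1  -3.4] 9
scene b -120 a [-67.4 -22.5] 11
scene b -100 a [-71.5  -8.2] 21
scene b -80 a [-69.8  -4.1] 20
scene b -60 a [-68.3  -5.7] 23
scene b -40 a [-66.   -3.7] 18
scene b -20 a [-68.5  -8.1] 18
scene a -62 [(-57, 39), (-55, 36), (-53, 35), (-51, 39), (-49, 32), (-46, 41), (-41, 35), (-38, 36), (-32, 35), (-29, 46), (-18, 39), (-16, 31), (-14, 37), (-10, 37), (-9, 35), (-6, 35), (-3, 23), (0, 41), (2, 30), (4, 28), (4, 38), (4, 34), (10, 35), (14, 36), (16, 41), (21, 33), (24, 33), (27, 34), (29, 26), (29, 15), (30, 28), (30, 17), (31,
[... 194 characters left out ...]
28, 31), (-25, 40), (-25, 37), (-25, 31), (-14, 38), (-9, 34), (-4, 38), (-1, 36), (0, 31), (7, 33), (13, 33), (19, 38), (19, 33), (23, 30), (24, 37), (26, 36), (28, 35), (28, 18), (31, 24), (31, 35), (32, 19), (33, 17), (36, 23), (38, 15), (38, 21)]
scene a -15 [(-58, 36), (-57, 32), (-51, 42), (-50, 38), (-48, 38), (-45, 32), (-37, 37), (-36, 32), (-35, 35), (-30, 38), (-29, 36), (-29, 42), (-25, 37), (-24, 45), (-24, 40), (-20, 35), (-18, 35), (-16, 43), (-13, 39), (-11, 36), (-9, 40), (-8, 38), (-6, 35), (-4, 40), (-1, 40), (1, 28), (5, 30), (5, 32), (11, 37), (11, 32), (17, 32), (20, 26), (24, 34), (25, 37), (27, 34), (28, 19), (30, 24), (30, 19), (30, 35), (30, 30), (31, 15), (35, 17)]
```

```bash
python3 -m pendant '[{"jaw":0,"linear":[0,-0.1,0],"twist":0},{"jaw":0,"linear":[0,-0.1,0],"twist":0},{"jaw":0,"linear":[0,0,0],"twist":0}]' >/dev/null; python3 st.py
python3 -m pendant '[{"jaw":0,"linear":[0,-0.1,0],"twist":0},{"jaw":0,"linear":[0,0,0],"twist":0}]' >/dev/null; python3 st.py
python3 -m pendant '[{"jaw":0,"linear":[0,-0.1,0],"twist":0},{"jaw":0,"linear":[0,0,0],"twist":0}]' >/dev/null; python3 st.py
```

```text
t14.20 rel fence/stop/z mm [ -35.1 -207.    11.4] yaw-jig deg -0.14 F jig -0.1 -0.7 -0.3 w 0.0004
t14.37 rel fence/stop/z mm [ -35.1 -206.1   11.5] yaw-jig deg -0.13 F jig 0.6 0.9 -0.3 w 0.0004
t14.53 rel fence/stop/z mm [ -34.9 -205.2   11.5] yaw-jig deg -0.13 F jig -0.3 -0.8 -0.3 w 0.0005
```

```bash
for i in 1; do
python3 -m pendant '[{"jaw":0,"linear":[0,-0.1,0],"twist":0},{"jaw":0,"linear":[0,0,0],"twist":0}]' >/dev/null; python3 st.py
python3 -m pendant '[{"jaw":0,"linear":[0,-0.1,0],"twist":0},{"jaw":0,"linear":[0,0,0],"twist":0}]' >/dev/null; python3 st.py
python3 -m pendant '[{"jaw":0,"linear":[0,-0.1,0],"twist":0},{"jaw":0,"linear":[0,0,0],"twist":0}]' >/dev/null; python3 st.py; done
python3 - <<'E'
from h import *
from rig import cams
c=cams.camera('scene');cv2.imwrite('pics/p8.png',cv2.resize(c['color'][140:260,170:320],(750,600),interpolation=2))
E
```

```text
t14.70 rel fence/stop/z mm [ -34.4 -205.2   11.6] yaw-jig deg -0.10 F jig -0.6 -3.0 -1.1 w 0.0006
t14.87 rel fence/stop/z mm [ -34.4 -205.2   11.7] yaw-jig deg -0.07 F jig -1.5 -7.3 -1.4 w 0.0006
t15.03 rel fence/stop/z mm [ -34.4 -205.1   11.7] yaw-jig deg -0.03 F jig -2.2 -9.6 -2.4 w 0.0007
```

View pics/p8.png

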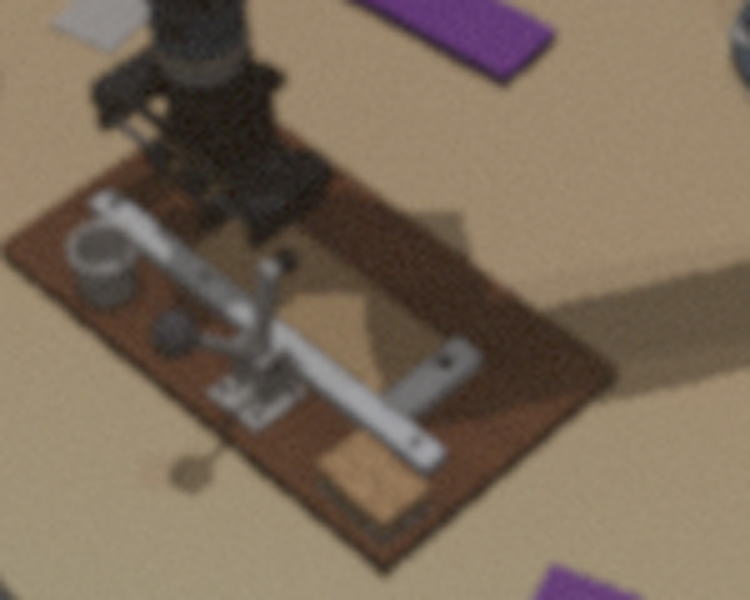

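The scene view shows the clamp open (ball at (175,335), behind the fence) and the blank against the end stop at (400,390). I'll press it against the fence once more.

```bash
python3 -m pendant '[{"jaw":0,"linear":[0,1.5,0],"twist":0},{"jaw":0,"linear":[0,0,-2.5],"twist":0},{"jaw":0,"linear":[0,0,-2.5],"twist":0},{"jaw":1,"linear":[-2.5,-3,0],"twist":0},{"jaw":1,"linear":[-2.5,-3,0],"twist":0},{"jaw":1,"linear":[-2.5,-3,0],"twist":0},{"jaw":1,"linear":[0,-3,0],"twist":0},{"jaw":1,"linear":[0,0,0],"twist":0},{"jaw":1,"linear":[0,0,0],"twist":0},{"jaw":1,"linear":[0,0,2.5],"twist":0},{"jaw":1,"linear":[0,0,2.5],"twist":0},{"jaw":1,"linear":[0,0,0],"twist":0}]' >/dev/null; python3 st.py
python3 bl.py
python3 -m pendant '[{"jaw":1,"linear":[0.8,0,0],"twist":0},{"jaw":1,"linear":[0.8,0,0],"twist":0},{"jaw":1,"linear":[0.6,0,0],"twist":0},{"jaw":1,"linear":[0.4,0,0],"twist":0},{"jaw":1,"linear":[0.2,0,0],"twist":0},{"jaw":1,"linear":[0,0,0],"twist":0}]' >/dev/null; python3 st.py
```

```text
t16.08 rel fence/stop/z mm [-110.3  -97.6    8.6] yaw-jig deg -0.22 F jig 0.4 -0.2 0.7 w 0.0524
b -190 a [-68.3  -4.4] 824
b -170 a [-68.3  -4.7] 837
b -150 a [-68.8  -4.7] 822
b -130 a [-100.4   -4.5] 872
b -110 a [-68.4  -4.4] 808
b -90 a [-68.6  -4.4] 818
b -70 a [-100.8   -4.6] 856
b -50 a [-68.5  -4.8] 807
b -30 a [-68.4  -4.5] 815
b ends [-195.6   -5.4]
fence a [-0.8 14. ]
stop b [-4.7 27.7]
t16.63 rel fence/stop/z mm [-81.  -97.2  12. ] yaw-jig deg -0.11 F jig 0.5 -1.2 -0.3 w 0.0866
```

```bash
python3 -m pendant '[{"jaw":1,"linear":[0.1,0,0],"twist":0},{"jaw":1,"linear":[0,0,0],"twist":0}]' >/dev/null; python3 st.py
python3 -m pendant '[{"jaw":1,"linear":[0.1,0,0],"twist":0},{"jaw":1,"linear":[0,0,0],"twist":0}]' >/dev/null; python3 st.py
python3 -m pendant '[{"jaw":1,"linear":[0.1,0,0],"twist":0},{"jaw":1,"linear":[0,0,0],"twist":0},{"jaw":1,"linear":[0,0,0],"twist":0}]' >/dev/null; python3 st.py
```

```text
t16.80 rel fence/stop/z mm [-80.7 -96.9  11.6] yaw-jig deg -0.14 F jig 0.2 -0.2 0.1 w 0.0867
t16.97 rel fence/stop/z mm [-80.6 -96.8  11.4] yaw-jig deg -0.11 F jig -1.2 -1.3 0.1 w 0.0872
t17.22 rel fence/stop/z mm [-80.5 -96.6  11.3] yaw-jig deg -0.08 F jig -4.6 -1.7 2.0 w 0.087
```

```bash
python3 -m pendant '[{"jaw":1,"linear":[-1,0,0],"twist":0},{"jaw":0,"linear":[-1,0,0],"twist":0},{"jaw":0,"linear":[0,0,-3],"twist":0},{"jaw":0,"linear":[0,0,-4],"twist":0},{"jaw":0,"linear":[0,0,-4],"twist":0},{"jaw":0,"linear":[0,-1,-4],"twist":0},{"jaw":0,"linear":[0,-1,-4],"twist":0},{"jaw":0,"linear":[0,0,0],"twist":0},{"jaw":0,"linear":[0,0,0],"twist":0},{"jaw":0,"linear":[0,0,0],"twist":0}]' >/dev/null; python3 st.py
python3 - <<'E'
from rig import cams
import cv2
c=cams.camera('wrist')['color'];cv2.imwrite('pics/p9.png',cv2.resize(c[:260],(800,406),interpolation=2))
E
```

```text
t18.05 rel fence/stop/z mm [-99.5 -76.7 201. ] yaw-jig deg -0.15 F jig -0.0 -0.9 -1.2 w 0.0348
```

View pics/p9.png

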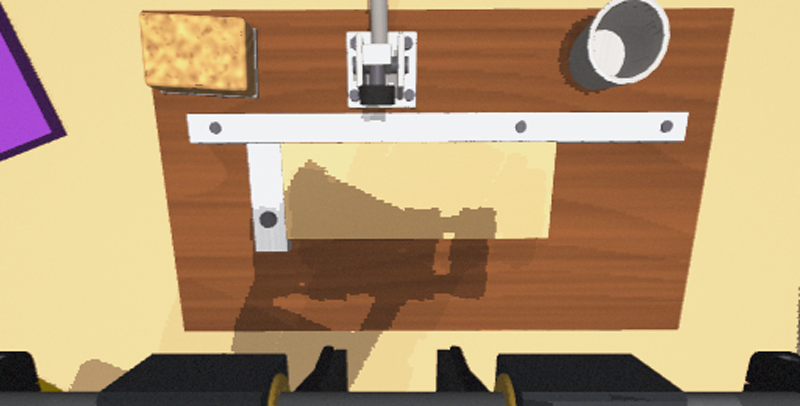

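The blank sits flush along the fence and the end stop (corner at (283,143)), with no board showing between them. Next I'll go behind the ball and pull the clamp shut.

```bash
python3 -m pendant '[{"jaw":0,"linear":[3.7,-0.1,0],"twist":0},{"jaw":0,"linear":[3.7,-0.1,0],"twist":0},{"jaw":0,"linear":[3.7,-0.1,0],"twist":0},{"jaw":0,"linear":[3.7,-0.1,0],"twist":0},{"jaw":0,"linear":[3.7,-0.1,0],"twist":0},{"jaw":0,"linear":[3.7,-0.1,0],"twist":0},{"jaw":0,"linear":[3.7,0,0],"twist":0},{"jaw":0,"linear":[0,0,0],"twist":0},{"jaw":0,"linear":[0,0,0],"twist":0}]' >/dev/null; python3 st.py
python3 - <<'E'
from pc import *
P,C,U=cloud('scene')
m=(abs(P[:,1]+70)<25)&(P[:,0]>0)&(P[:,0]<200)&(P[:,2]>100)&(P[:,2]<330)
for z in range(100,330,10):
    q=P[m&(P[:,2]>=z)&(P[:,2]<z+10)]
    if len(q):print(z,len(q),'a',np.percentile(q[:,0],[0,50,100]).round(),'b',np.percentile(q[:,1],[0,50,100]).round())
E
```

```text
t18.85 rel fence/stop/z mm [160.2 -71.7 196.8] yaw-jig deg -0.13 F jig -0.7 -0.7 -0.1 w 0.0002
100 13 a [30. 40. 81.] b [-74. -65. -62.]
110 19 a [31. 82. 95.] b [-75. -66. -62.]
120 12 a [28. 37. 95.] b [-75. -68. -62.]
130 23 a [ 11.  35. 130.] b [-76. -62. -56.]
140 47 a [ 12.  37. 134.] b [-79. -63. -51.]
150 37 a [101. 121. 133.] b [-73. -62. -54.]
160 3 a [112. 114. 117.] b [-68. -59. -59.]
200 1 a [166. 166. 166.] b [-80. -80. -80.]
210 10 a [157. 165. 170.] b [-80. -65. -60.]
220 14 a [161. 168. 173.] b [-81. -64. -59.]
230 7 a [167. 169. 171.] b [-72. -67. -60.]
240 4 a [157. 165. 171.] b [-63. -60. -59.]
250 3 a [154. 158. 162.] b [-59. -59. -58.]
280 6 a [195. 196. 198.] b [-94. -86. -62.]
290 24 a [176. 196. 199.] b [-95. -75. -46.]
300 60 a [182. 191. 199.] b [-94. -70. -46.]
310 14 a [184. 185. 198.] b [-91. -69. -50.]
320 21 a [182. 186. 188.] b [-92. -66. -47.]
```

```bash
python3 -m pendant '[{"jaw":0,"linear":[0,0,2.8],"twist":0},{"jaw":0,"linear":[0,0,2.8],"twist":0},{"jaw":0,"linear":[0,0,2.6],"twist":0},{"jaw":0,"linear":[0,0,0],"twist":0},{"jaw":0,"linear":[0,0,0],"twist":0}]' >/dev/null; python3 st.py
python3 -m pendant '[{"jaw":0,"linear":[-0.8,0,0],"twist":0},{"jaw":0,"linear":[-0.8,0,0],"twist":0},{"jaw":0,"linear":[-0.8,0,0],"twist":0}]' >/dev/null; python3 st.py
python3 -m pendant '[{"jaw":0,"linear":[-0.8,0,-0.2],"twist":0},{"jaw":0,"linear":[-0.8,0,-0.2],"twist":0}]' >/dev/null; python3 st.py
python3 -m pendant '[{"jaw":0,"linear":[-0.8,0,-0.2],"twist":0},{"jaw":0,"linear":[-0.8,0,-0.2],"twist":0},{"jaw":0,"linear":[-0.8,0,-0.2],"twist":0},{"jaw":0,"linear":[-0.8,0,0],"twist":0}]' >/dev/null; python3 st.py
```

```text
t19.32 rel fence/stop/z mm [157.2 -71.4 117.2] yaw-jig deg -0.18 F jig 0.7 -0.0 -0.3 w 0.0009
t19.57 rel fence/stop/z mm [139.9 -72.  123.2] yaw-jig deg -0.19 F jig 7.6 2.2 5.3 w 0.0002
t19.73 rel fence/stop/z mm [123.1 -71.9 127.3] yaw-jig deg -0.15 F jig 3.0 0.6 2.6 w 0.0005
t20.07 rel fence/stop/z mm [ 86.6 -71.4 129.7] yaw-jig deg -0.13 F jig 0.9 0.4 0.8 w 0.0007
```

```bash
python3 -m pendant '[{"jaw":0,"linear":[-0.6,0,0],"twist":0},{"jaw":0,"linear":[-0.6,0,0],"twist":0},{"jaw":0,"linear":[-0.6,0,0],"twist":0},{"jaw":0,"linear":[-0.6,0,0],"twist":0},{"jaw":0,"linear":[-0.4,0,0],"twist":0},{"jaw":0,"linear":[0,0,0],"twist":0},{"jaw":0,"linear":[0,0,0],"twist":0},{"jaw":0,"linear":[0,0,0],"twist":0},{"jaw":0,"linear":[0,0,0],"twist":0},{"jaw":0,"linear":[0,0,0],"twist":0},{"jaw":0,"linear":[0,0,0],"twist":0}]' >/dev/null; python3 st.py
python3 - <<'E'
from pc import *
P,C,U=cloud('scene')
m=(abs(P[:,1]+70)<25)&(P[:,0]>-70)&(P[:,0]<150)&(P[:,2]>45)&(P[:,2]<200)
for z in range(45,200,10):
    q=P[m&(P[:,2]>=z)&(P[:,2]<z+10)]
    if len(q):print(z,len(q),'a',np.percentile(q[:,0],[0,50,100]).round(),'b',np.percentile(q[:,1],[0,50,100]).round())
E
```

```text
t20.98 rel fence/stop/z mm [ 60.5 -71.4 129.4] yaw-jig deg -0.13 F jig -0.1 0.0 -0.6 w 0.0002
45 34 a [-55.  39.  59.] b [-82. -61. -47.]
55 88 a [-44.  18.  63.] b [-88. -67. -49.]
65 54 a [-37.  34.  59.] b [-85. -66. -52.]
75 12 a [20. 30. 35.] b [-71. -66. -53.]
85 3 a [20. 30. 31.] b [-70. -66. -65.]
95 1 a [19. 19. 19.] b [-61. -61. -61.]
135 3 a [59. 65. 69.] b [-79. -65. -63.]
145 10 a [51. 64. 70.] b [-74. -63. -61.]
155 13 a [-29.  67.  73.] b [-77. -63. -58.]
165 9 a [61. 69. 72.] b [-75. -66. -60.]
175 7 a [52. 57. 73.] b [-61. -58. -55.]
```

```bash
python3 -m pendant '[{"jaw":0,"linear":[0,0,-3.5],"twist":0},{"jaw":0,"linear":[0,0,-3.5],"twist":0},{"jaw":0,"linear":[-4,0,0],"twist":0},{"jaw":0,"linear":[-4,0,0],"twist":0},{"jaw":0,"linear":[-4,0,0],"twist":0},{"jaw":0,"linear":[-4,0,0],"twist":0},{"jaw":0,"linear":[0,0,0],"twist":0},{"jaw":0,"linear":[0,0,0],"twist":0},{"jaw":0,"linear":[0,0,0],"twist":0}]' >/dev/null; python3 st.py
python3 bl.py
python3 - <<'E'
from pc import *
from rig import cams
import cv2
c=cams.camera('wrist')['color'];cv2.imwrite('pics/p10.png',cv2.resize(c[:260],(800,406),interpolation=2))
P,C,U=cloud('wrist')
m=(abs(P[:,1]+70)<5)&(P[:,0]>-45)&(P[:,0]<42)&(P[:,2]>45)&(P[:,2]<135)
for z in range(45,135,6):
    q=P[m&(P[:,2]>=z)&(P[:,2]<z+6)]
    if len(q):print(z,len(q),'a',np.percentile(q[:,0],[0,50,100]).round(1))
# handle axis lean from points 85..125
q=P[m&(P[:,2]>85)&(P[:,2]<122)];k=np.polyfit(q[:,2],q[:,0],1);print('handle lean',np.arctan(-k[0]))
E
```

```text
t21.78 rel fence/stop/z mm [-98.6 -71.6 200.1] yaw-jig deg -0.16 F jig -0.5 -0.2 -0.5 w 0.0007
b -190 a [-68.   -4.4] 155
b -170 a [-67.9  -4.4] 158
b -150 a [-68.6  -4.3] 150
b -130 a [-68.   -4.8] 142
b -110 a [-67.9  -4.2] 143
b -90 a [-68.4  -4.2] 82
b -70 a [-68.3 -49.6] 34
b -50 a [-68.7  -4.1] 73
b -30 a [-69.4  -5.1] 154
b ends [-195.8   -5.4]
fence a [-0.8 20.2]
stop b [-4.7 28.1]
57 1 a [41.7 41.7 41.7]
63 8 a [37.7 40.  41.3]
69 39 a [33.8 39.1 41.9]
75 45 a [30.3 34.5 38. ]
81 51 a [24.5 29.2 33.3]
87 50 a [19.3 24.6 27.9]
93 52 a [14.1 19.4 22.6]
99 52 a [ 9.9 14.6 18.2]
105 56 a [ 4.4  9.5 14.1]
111 58 a [0.4 4.8 8.3]
117 59 a [-7.2 -0.4  3.6]
123 55 a [-7.5 -4.9 -1.8]
129 5 a [-7.  -7.  -6.2]
handle lean 0.6928947474712965
```

View pics/p10.png

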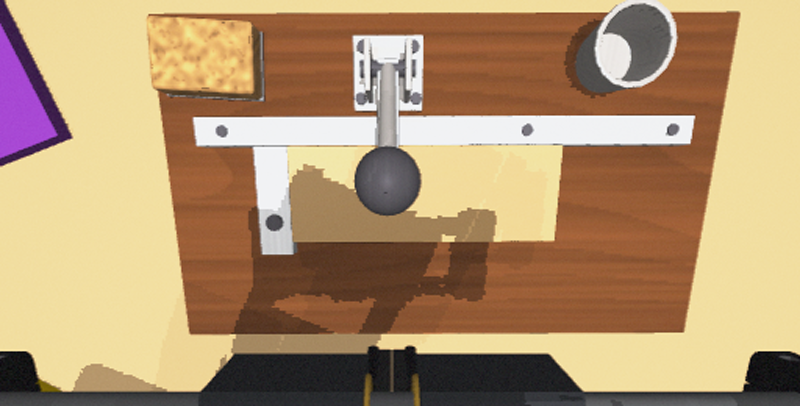

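The clamp is locked, with the ball over the blank at (388,180) and a handle lean of 0.69, so its joint is near 0. The blank is still flush at (290,147), and the sanding block and dowel pot sit where they were in the previous view.

```bash
python3 -c "
from rig import robot
print(robot.hand_in())"
```

```text
the job is handed in; nothing more can be done
None
```

I handed the job in at about 22 s: the clamp was flipped open, the blank pushed flush against the fence and end stop, and the clamp locked on it (handle lean 0.69 rad). The final wrist view shows it still flush and the sanding block and pot in place; the other bystanders were not re-measured, and no verdict came back.

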